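# Square two laser-cut panels into the pallet's corner

### The arm

A 7-joint arm with a two-finger parallel gripper is mounted at the origin on the work surface. World frame = base frame: x ahead of the robot, y to its left, z up, the work surface at z = 0. Lengths are in mm, angles in rad, forces in N, time in s.
With the tool pointing down it reaches from about 350 to 900 mm from the base axis. Payload 7.2 kg.
Tool frame: the origin (TCP) lies midway between the tips of the shut fingers; the grasp point (between the pads) lies 19 mm behind it; x points along the fingers, y is the direction in which the jaws open and shut, and the axes are right-handed (so a half turn about x gives the same grasp; the last joint's range is limited). The gripper opens to 88 mm and grips with 3 to 60 N. Pads are 20 mm wide; open, the fingers measure 115 mm over their backs; the gripper's body (75 mm by 178 mm) begins 61 mm behind the grasp point.
Start: joints at [1.244, 0.411, -0.013, 1.596, 0.006, 1.134, -0.082], TCP at [159.939, -604.194, 185.453] pointing down, gripper open.
Joint ranges: [-2.95, 2.95], [-0.29, 1.99], [-1.47, 1.44], [0.14, 2.54], [-1.03, 4.17], [0.13, 1.85], [-2.86, 2.86]. Speed limits (rad/s): [2.39, 2.39, 3.01, 3.01, 3.14, 3.14, 3.14].

### API

Orientations are given as a unit quaternion [x, y, z, w].
In Python, from cell import * gives the robot as it stands. The module is installed in compiled form; this text tells all that it offers.
- The arm moves only by the tool play_rows, never from a script. Its argument "commands" is a list that holds one entry, the list of rows, each a list of 7 numbers: the closure, from -1 (fully open) to 1 (shut), so that 0 is half open, then the shift along the world's x, y, z in m, then the turn, a rotation vector about the world's x, y, z in rad. In form: [[[gripper, dx, dy, dz, ax, ay, az], ...]]. A call has 1 to 10 rows; each row shifts and turns the commanded pose from where the row before left it; what a row does not reach is not made up. A row lasts 1/8 s, in which the tool goes at most 62.5 mm and 10.7 degrees, less where a joint would pass 70% of its speed; a pose out of reach is approached as far as the arm can. A call with a gripper value outside its range is refused whole. The fingers move at their own pace and stop on an object; "force" is the grip in N (left out, the last holds). Time passes only in rows, so rows that do not move let the fingers close. It gives the time, the measured TCP pose, the force and the opening at its end, in the units of the state.
- get_obs(): the state, without advancing time (a new reading comes with each control period).
- camera(name): name is "side" or "top"; returns the picture (480x640x3 uint8, blue, green, red); there is no depth.
- camera_info(name): a dict with "fov_y" (degrees; the focal length in pixels is half the picture's height over the tangent of half this angle, whatever the lens; pixels are square), "cx", "cy" (the principal point, pixels), "world_to_cam" (4x4, takes a point from world to camera coordinates). Camera axes: x right, y down, z forward; pixel columns grow to the right and rows downward; lengths in mm; the calibration is good to about 2 mm. A picture is of the moment at which its call begins. camera_info takes no time and is no camera call.
- close_job(): hands the job in, once; it reports no verdict.
The state is a dict: "t": time; "joint_positions": joint angles; "dq": joint speeds; "tau": joint torques, N m; "eef_pos": TCP position; "orientation": TCP orientation; "contact_force": force on the tool from outside, world axes, zero at the start; "torque": the same for the moment, N m; "gripper_width": finger opening in mm.
Only numpy, scipy, OpenCV 4.12 (cv2) and the standard library are available. Lean on these libraries where they do the work, as an engineer would, in place of code of your own. Each camera call takes 0.05 s, during which the arm holds its last target.

### The job

Stack the two dark hardboard panels in the corner of the laser cutter's loading pallet: first the larger one flat on the pallet, squared up flush against both aluminium fences with its long side along the longer fence, then the smaller one flat on top of it the same way, also flush against both fences. Press them home gently so that the fences are not forced out of true, and leave the glue bottle, the screwdriver and the power supply where they are.

Things in the scene. Friction and masses are not known exactly. Their poses are not given: they have to be found in the camera images.
- pallet: Fixed plywood board 240 x 210 mm, 12 mm thick, on the table; it cannot move. Origin: centre of its underside; x along its 240 mm side, z up. Two aluminium fences stand near its +x and +y edges; the rest of its top is bare and reaches 228 mm along -x and 198 mm along -y from the fences' inside corner.
- corner (a point): The inside corner of the two fences, at the height of the pallet's top face (12 mm above the table), axes as the pallet's. The longer fence runs from here 155 mm along -x (its face is the plane y = 0), the shorter one 130 mm along -y (its face is the plane x = 0). The panels belong on the -x, -y side.
- fence: The two fences as one fixed, rigid L-shaped aluminium part; bars 10 mm thick and 28 mm high above the pallet. Its origin and axes are those of corner.
- large_mid (a point): Centre, half-way up, of the larger loose dark hardboard panel: 165 mm along its x, 130 mm along its y, 9 mm thick, lying flat on the table. Through this point runs a bar 20 mm wide along y, between two through windows, each 44 mm (x) by 64 mm (y): the bar can be pinched across x from above, a finger in each window. Either way round (half turn) is the same.
- small_mid (a point): Centre, half-way up, of the smaller loose dark hardboard panel: 140 mm along its x, 105 mm along its y, 9 mm thick, lying flat on the table. Same pattern: a bar 20 mm wide along y through this point, between two through windows, each 40 mm (x) by 54 mm (y). Either way round is the same. The two panels may lie in either order.
- large: The larger panel as a whole, about 0.11 kg; origin at the centre of its underside, axes as large_mid.
- small: The smaller panel as a whole, about 0.08 kg; origin at the centre of its underside, axes as small_mid.
- glue: Bystander: standing glue bottle, 52 mm diameter, 130 mm tall; origin at the centre of its base.
- driver: Bystander: screwdriver lying on the table, its handle towards its own -x.
- psu: Bystander: metal power supply, 80 x 130 mm, 40 mm high; origin at the centre of its underside.
There are look-alikes about, which are no part of the job. Leave any orange look-alike of the large alone.

How it is judged:
By the outcome, as a careful person would: the job done as asked, in the order asked, and still so for the second after the job is handed in, with the robot touching nothing.
It also fails if it takes over 72 s, if anything falls off the work surface, if the arm or the gripper's body presses on something with over 40 N, if the wrist force passes 120 N, or if a joint passes its speed limit or range.

## Working session

There is one attempt and no reset: what is moved stays moved. The work goes in short steps, Python scripts to look and compute and a tool call to move; the robot and the scene stay as the last step left them, time stands still between calls to the robot, and variables do not carry over. Pictures are saved under pics/ and viewed, and the job is handed in when it is done.

Besides the shell and the picture viewer there is one more tool, called as a command line: name --argument value ..., lists and objects as JSON in quotes. play_rows: Moves the arm, as the interface text tells. Its arguments: {"type":"object","properties":{"commands":{"type":"array"},"force":{"type":"number"}},"required":["commands"]}

```bash
mkdir -p pics; python3 - <<'E'
from cell import *
import cv2
for n in ("top","side"):
    i=camera_info(n); print(n,i)
    cv2.imwrite(f"pics/{n}0.png",camera(n))
print(get_obs())
E
```

```text
top {'fov_y': 52.968804566651926, 'cx': 317.07932283495165, 'cy': 239.26143959101663, 'world_to_cam': array([[ 1.42302086e-01, -9.89820469e-01,  2.35693623e-03,
        -1.65214363e+02],
       [-9.67095167e-01, -1.39541523e-01, -2.12732463e-01,
         5.08492370e+02],
       [ 2.10895837e-01,  2.79928915e-02, -9.77107642e-01,
         1.14167484e+03],
       [ 0.00000000e+00,  0.00000000e+00,  0.00000000e+00,
         1.00000000e+00]])}
side {'fov_y': 49.013754450663384, 'cx': 329.2932732126525, 'cy': 230.3845132555501, 'world_to_cam': array([[-9.97312074e-01, -7.31874773e-02, -3.49567225e-03,
         5.34162113e+02],
       [-4.42500037e-02,  6.39640047e-01, -7.67399862e-01,
         1.31951291e+02],
       [ 5.84000319e-02, -7.65182464e-01, -6.41159288e-01,
         1.22988299e+03],
       [ 0.00000000e+00,  0.00000000e+00,  0.00000000e+00,
         1.00000000e+00]])}
{'t': 0.1, 'joint_positions': array([ 1.24382438,  0.41181727, -0.01271227,  1.59695653,  0.00559647,
        1.13429812, -0.08221297]), 'dq': array([-0.00067149, -0.00029169, -0.00118771, -0.00125965,  0.00185991,
        0.00069323, -0.00115585]), 'tau': array([ 3.32477837e-03, -5.89101648e+01,  6.44307174e-01, -2.91711062e+01,
       -5.37620229e-02,  1.45301077e-02,  7.62376317e-05]), 'eef_pos': array([ 159.76338865, -603.70830967,  184.69641735]), 'orientation': array([-0.70109537, -0.09173859,  0.70129594, -0.09073763]), 'contact_force': array([ 0.06811166, -0.23429689,  0.05369683]), 'torque': array([0.0045053 , 0.0237955 , 0.02154572]), 'gripper_width': 87.77158584561454}
```

View pics/top0.png

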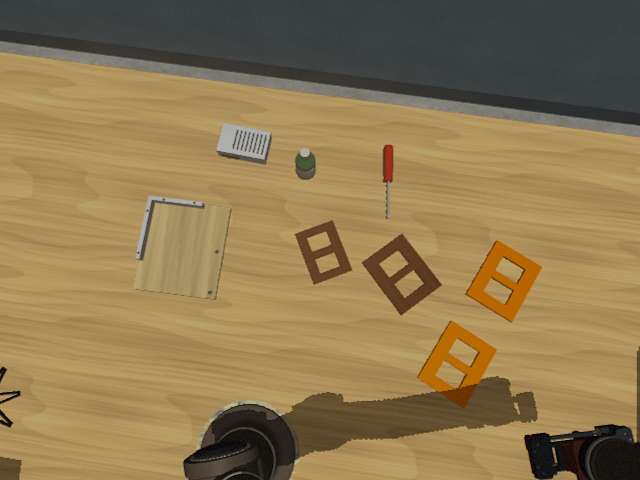

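View pics/side0.png

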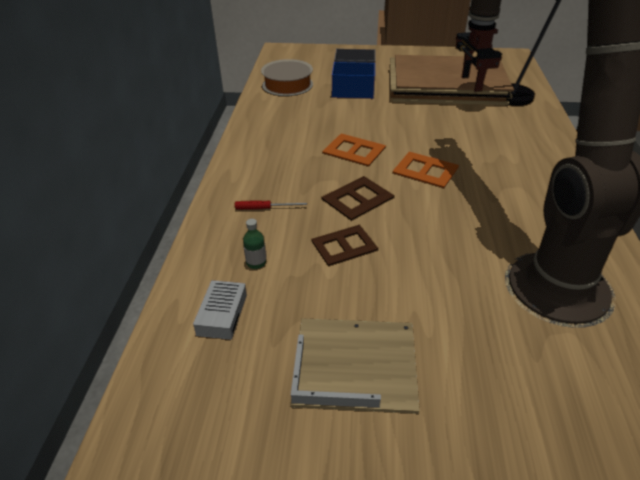

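The dark panels are at top (323,252), which is the smaller, and (402,274), which is the larger. The two at (504,281) and (457,363) are orange look-alikes. The pallet is at (183,250), with its fences on the upper and left image edges. I'll enlarge to confirm.

```bash
python3 - <<'E'
import cv2,numpy as np
a=cv2.imread("pics/top0.png")
c=cv2.resize(a[180:330,120:460],None,fx=2.3,fy=2.3,interpolation=cv2.INTER_CUBIC)
cv2.imwrite("pics/crop0.png",c)
b=cv2.imread("pics/side0.png")
cv2.imwrite("pics/crop1.png",cv2.resize(b[160:420,280:430],None,fx=2.3,fy=2.3,interpolation=cv2.INTER_CUBIC))
for im,ps in((a,[(402,245),(335,270),(504,250),(390,290)]),(b,[(330,197),(370,245)])):
    for p in ps: print(p,im[p[1],p[0]],cv2.cvtColor(im[p[1]:p[1]+1,p[0]:p[0]+1],cv2.COLOR_BGR2HSV))
E
```

```text
(402, 245) [35 60 93] [[[ 13 159  93]]]
(335, 270) [34 61 95] [[[ 13 164  95]]]
(504, 250) [  0  99 183] [[[ 16 255 183]]]
(390, 290) [33 63 94] [[[ 15 165  94]]]
(330, 197) [22 35 58] [[[ 11 158  58]]]
(370, 245) [21 34 56] [[[ 11 159  56]]]
```

View pics/crop0.png

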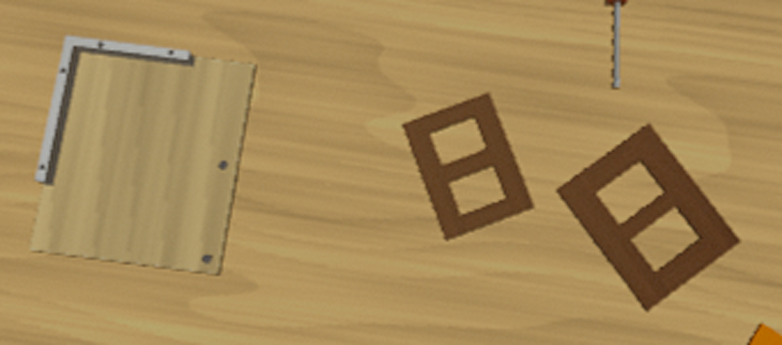

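View pics/crop1.png

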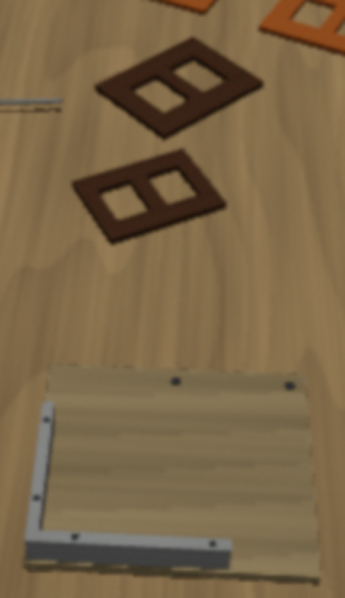

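```bash
cat > h.py <<'E'
import cv2,numpy as np
from scipy.optimize import minimize
from cell import *
def box(x0,x1,y0,y1,z0,z1): return np.array([[x,y,z] for x in(x0,x1) for y in(y0,y1) for z in(z0,z1)],float)
def panel(L,W,wx,wy,z0=0.,t=9.):
    z=(z0,z0+t)
    return [box(-L/2,L/2,wy/2,W/2,*z),box(-L/2,L/2,-W/2,-wy/2,*z),box(-10,10,-W/2,W/2,*z),
            box(-L/2,-10-wx,-W/2,W/2,*z),box(10+wx,L/2,-W/2,W/2,*z)]
def large(z=0.): return panel(165,130,44,64,z)
def small(z=0.): return panel(140,105,40,54,z)
FENCE=[box(-155,10,0,10,12,40),box(0,10,-130,10,12,40)]
def proj(i,P):
    T=i["world_to_cam"]; c=P@T[:3,:3].T+T[:3,3]; f=240/np.tan(np.radians(i["fov_y"]/2))
    return np.c_[f*c[:,0]/c[:,2]+i["cx"],f*c[:,1]/c[:,2]+i["cy"]]
def place(P,p):
    c,s=np.cos(p[2]),np.sin(p[2]); return np.c_[P[:,0]*c-P[:,1]*s+p[0],P[:,0]*s+P[:,1]*c+p[1],P[:,2]]
S=4
def render(i,boxes,p,roi):
    x0,y0,x1,y1=roi; m=np.zeros(((y1-y0)*S,(x1-x0)*S),np.uint8)
    for b in boxes:
        q=(proj(i,place(b,p))+0.5-[x0,y0])*S-0.5
        h=cv2.convexHull(q.astype(np.float32))
        cv2.fillConvexPoly(m,np.round(h*16).astype(np.int32),255,shift=4)
    return cv2.resize(m,(x1-x0,y1-y0),interpolation=cv2.INTER_AREA)/255.
def fit(obs,boxes,p0,extra=None):
    # obs: list of (info,mask float,roi)
    def cost(p):
        c=0
        for i,m,r in obs:
            R=render(i,boxes,p,r); c+=((R-m)**2).sum()/max(1,R.sum())
        return c
    p=np.array(p0,float)
    for d in(8,2,.5):
        sim=np.vstack([p]+[p+np.eye(3)[k]*[d,d,d/60][k] for k in range(3)])
        p=minimize(cost,p,method="Nelder-Mead",options=dict(initial_simplex=sim,xatol=1e-3,fatol=1e-6)).x
    return p,cost(p)
def roi_of(i,boxes,p,m=12):
    q=np.vstack([proj(i,place(b,p)) for b in boxes]); a=np.maximum(q.min(0)-m,0).astype(int); b=q.max(0)+m
    return int(a[0]),int(a[1]),min(640,int(b[0])),min(480,int(b[1]))
def soft_dark(im,dark,bg):  # soft fraction by brightness in red channel
    r=im[:,:,2].astype(float); return np.clip((bg-r)/(bg-dark),0,1)
def soft_grey(im):
    f=im.astype(float); return np.clip(1-((f[:,:,2]-f[:,:,0])/f.max(2).clip(1))/0.45,0,1)
def unproj(i,uv,z):
    f=240/np.tan(np.radians(i["fov_y"]/2)); T=i["world_to_cam"]
    d=T[:3,:3].T@np.array([(uv[0]-i["cx"])/f,(uv[1]-i["cy"])/f,1]); o=-T[:3,:3].T@T[:3,3]
    return o+d*(z-o[2])/d[2]
E
python3 - <<'E'
from h import *
I={n:camera_info(n) for n in("top","side")}; im={n:cv2.imread(f"pics/{n}0.png") for n in I}
for n,uv in(("glue",(305,172)),("psu",(243,146)),("dr",(388,165)),("drtip",(388,218))): print(n,unproj(I["top"],uv,10))
for name,bx,uv,a0 in(("large",large(),(402,274),0.9),("small",small(),(323,252),0),("fence",FENCE,(153,202),-.1)):
    P=unproj(I["top"],uv,40 if name=="fence" else 9)
    best=None
    for a in ([a0] if name=="fence" else np.arange(0,3.1,.4)):
        p0=[P[0],P[1],a]
        res=fit([(I["top"],(lambda r:(soft_grey(im["top"]) if name=="fence" else soft_dark(im["top"],95,165))[r[1]:r[3],r[0]:r[2]])(roi_of(I["top"],bx,p0)),roi_of(I["top"],bx,p0))],bx,p0)
        if best is None or res[1]<best[1]: best=res
    print(name,"top",best)
    for cams in(("side",),("top","side")):
        obs=[]
        for n in cams:
            r=roi_of(I[n],bx,best[0])
            m=soft_grey(im[n]) if name=="fence" else soft_dark(im[n],*((95,165) if n=="top" else (56,125)))
            obs.append((I[n],m[r[1]:r[3],r[0]:r[2]],r))
        print(name,cams,fit(obs,bx,best[0]))
E
```

```text
glue [713.21528755 -31.88939385  10.        ]
psu [762.39186743 144.18930592  10.        ]
dr [ 764.45334237 -248.30071476   10.        ]
drtip [ 619.05073692 -264.5755676    10.        ]
large top (array([ 480.15758707, -314.19478209,    0.76770145]), np.float64(0.008177614756663372))
large ('side',) (array([ 478.50769549, -316.24819019,    0.76773865]), np.float64(0.11295344571084606))
large ('top', 'side') (array([ 479.78961334, -314.89862053,    0.76626008]), np.float64(0.14015344593447202))
small top (array([ 5.07618030e+02, -1.08891269e+02,  5.03489195e-01]), np.float64(0.015552650933346034))
small ('side',) (array([ 506.03916759, -110.3106138 ,    0.50834658]), np.float64(0.11269534677590076))
small ('top', 'side') (array([ 5.07146918e+02, -1.09344909e+02,  5.04534809e-01]), np.float64(0.13993111414580034))
fence top (array([5.73847495e+02, 3.45969167e+02, 1.62132605e-02]), np.float64(0.17649182649917108))
fence ('side',) (array([5.71914457e+02, 3.42813235e+02, 1.72438775e-02]), np.float64(0.14978084916438328))
fence ('top', 'side') (array([5.72864931e+02, 3.44442446e+02, 1.65014837e-02]), np.float64(0.38137216305821875))
```

```bash
cat >> h.py <<'E'
from scipy.spatial.transform import Rotation as Rot
def st():
    o=get_obs(); M=Rot.from_quat(o["orientation"]).as_matrix()
    y=M[:,1]; print("t %.2f"%o["t"],"tcp",o["eef_pos"].round(2),"jaw yaw %.4f"%((np.arctan2(y[1],y[0])+np.pi/2)%np.pi-np.pi/2),"x",M[:,0].round(4),"F",o["contact_force"].round(2),"T",o["torque"].round(3),"w %.2f"%o["gripper_width"],"q",o["joint_positions"].round(2))
    return o
E
python3 -c "
from h import *
st()"
```

```text
t 0.10 tcp [ 159.76 -603.71  184.7 ] jaw yaw -1.3120 x [-5.0e-04  1.4e-03 -1.0e+00] F [ 0.07 -0.23  0.05] T [0.005 0.024 0.022] w 87.77 q [ 1.24  0.41 -0.01  1.6   0.01  1.13 -0.08]
```

play_rows --commands '[[[-0.14,0.04,0.036,-0.01,0,0,0.16],[-0.14,0.04,0.036,-0.01,0,0,0.16],[-0.14,0.04,0.036,-0.01,0,0,0.16],[-0.14,0.04,0.036,-0.01,0,0,0.16],[-0.14,0.04,0.036,-0.01,0,0,0.16],[-0.14,0.04,0.036,-0.01,0,0,0.16],[-0.14,0.04,0.036,-0.01,0,0,0.16],[-0.14,0.04,0.036,-0.01,0,0,0.16],[-0.14,0,0,0,0,0,0.16],[-0.14,0,0,0,0,0,0.16]]]' --force 15

```text
t: 1.35
eef_pos: [480.2, -315.1, 104.8]
orientation: [0.421, 0.569, -0.421, 0.568]
contact_force: [-0.7, -0.2, 0.9]
gripper_width: 50.2
```

play_rows --commands '[[[-0.14,0,0,-0.02,0,0,0.16],[-0.14,0,0,-0.02,0,0,0.16],[-0.14,0,0,0,0,0,0.158],[-0.14,0,0,0,0,0,0]]]'

```text
t: 1.85
eef_pos: [479.5, -316.0, 64.8]
orientation: [0.278, 0.651, -0.277, 0.65]
contact_force: [-0.6, -0.1, 0.0]
gripper_width: 50.0
```

```bash
python3 -c "
from h import *
st()
for n in('top','side'): cv2.imwrite(f'pics/{n}1.png',camera(n))
a=cv2.imread('pics/top1.png')[180:340,280:480];b=cv2.imread('pics/side1.png')[60:280,250:470]
cv2.imwrite('pics/c1.png',np.hstack([cv2.resize(a,(450,360)),cv2.resize(b,(350,360))]))"
```

```text
t 1.85 tcp [ 479.52 -316.04   64.82] jaw yaw 0.7647 x [-7.0e-04  1.1e-03 -1.0e+00] F [-0.61 -0.14  0.05] T [-0.004 -0.114 -0.049] w 50.04 q [ 0.92  0.52 -0.57  1.81  0.35  0.91  0.96]
```

View pics/c1.png

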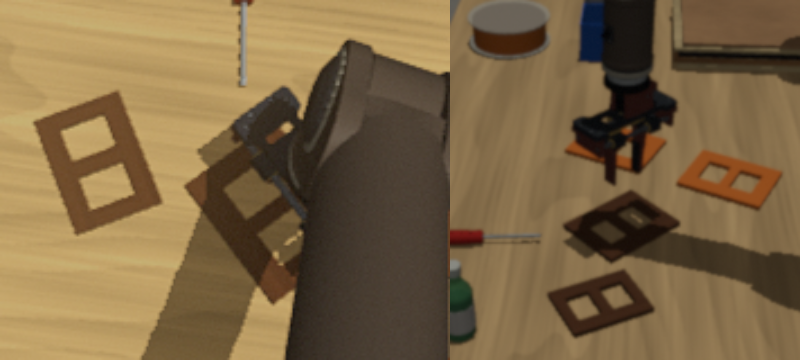

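The jaws sit over the large panel's bar, aligned with it. Descending.

play_rows --commands '[[[-0.14,0,0,-0.02,0,0,0],[-0.14,0,0.001,-0.02,0,0,0],[-0.14,0,0,-0.013,0,0,0],[-0.14,0,0,-0.009,0,0,0],[-0.14,0,0,0,0,0,0]]]'

```text
t: 2.58
eef_pos: [479.6, -314.8, 2.6]
orientation: [0.277, 0.651, -0.277, 0.65]
contact_force: [1.0, -0.2, 0.3]
gripper_width: 49.9
```

play_rows --commands '[[[1,0,0,0,0,0,0],[1,0,0,0,0,0,0],[1,0,0,0,0,0,0],[1,0,0,0,0,0,0],[1,0,0,0,0,0,0]]]' --force 20

```text
t: 3.2
eef_pos: [480.0, -315.2, 3.5]
orientation: [0.277, 0.651, -0.277, 0.651]
contact_force: [0.4, -0.3, 0.2]
gripper_width: 3.2
```

play_rows --commands '[[[1,0,0,0.01,0,0,0],[1,0,0,0.03,0,0,0],[1,0,0,0.04,0,0,0],[1,0,0,0,0,0,0]]]'

```text
t: 3.7
eef_pos: [482.1, -316.1, 87.1]
orientation: [0.277, 0.649, -0.277, 0.653]
contact_force: [0.7, -0.7, -0.2]
gripper_width: 0.4
```

```bash
python3 -c "
from h import *
st()
for n in('top','side'): cv2.imwrite(f'pics/{n}2.png',camera(n))
a=cv2.imread('pics/top2.png')[180:340,280:480];b=cv2.imread('pics/side2.png')[60:280,250:470]
cv2.imwrite('pics/c2.png',np.hstack([cv2.resize(a,(450,360)),cv2.resize(b,(350,360))]))"
```

```text
t 3.70 tcp [ 482.11 -316.14   87.09] jaw yaw 0.7660 x [ 0.005  -0.0033 -1.    ] F [ 0.74 -0.68 -0.19] T [-0.057 -0.074  0.019] w 0.44 q [ 0.93  0.5  -0.58  1.8   0.33  0.94  0.97]
```

View pics/c2.png

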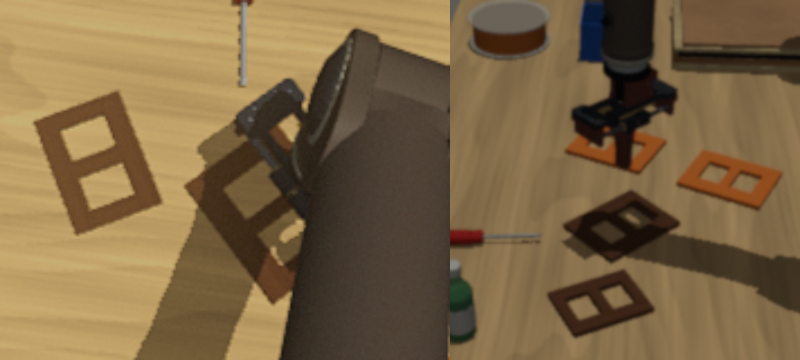

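The jaws shut to 0.4 mm, so the bar was missed. I'll compare the projected TCP with where the fingertips actually are.

```bash
python3 -c "
from h import *
o=st()
print(o['tau'].round(2))
b=cv2.imread('pics/side2.png');i=camera_info('side');p=o['eef_pos'][None]
u=proj(i,p)[0];print(u, proj(i,p-[0,0,87]))
x0,y0=int(u[0])-60,int(u[1])-60
c=cv2.resize(b[y0:y0+150,x0:x0+150],None,fx=4,fy=4,interpolation=cv2.INTER_CUBIC)
d=((u-[x0,y0]+.5)*4-.5).round().astype(int); cv2.circle(c,tuple(int(v) for v in d),4,(0,0,255),1)
for bx in large():
  q=((proj(i,place(bx,[479.8,-314.9,.766]))-[x0,y0])*4).astype(np.int32); cv2.polylines(c,[cv2.convexHull(q)],True,(0,255,0),1)
cv2.imwrite('pics/c3.png',c)
c=cv2.imread('pics/top2.png');i=camera_info('top');u=proj(i,p)[0];print(u)
"
```

```text
t 3.80 tcp [ 479.94 -315.42   83.93] jaw yaw 0.7658 x [ 6.e-04 -8.e-04 -1.e+00] F [-0.13 -0.88 -0.85] T [ 0.032 -0.11   0.013] w 0.36 q [ 0.93  0.5  -0.58  1.8   0.33  0.94  0.97]
[-9.000e-02 -5.752e+01 -7.860e+00 -2.541e+01 -6.000e-02  8.000e-02
  3.000e-02]
[357.81192459 173.76646921] [[356.85892216 199.28336493]]
[407.18094809 268.73962542]
```

View pics/c3.png

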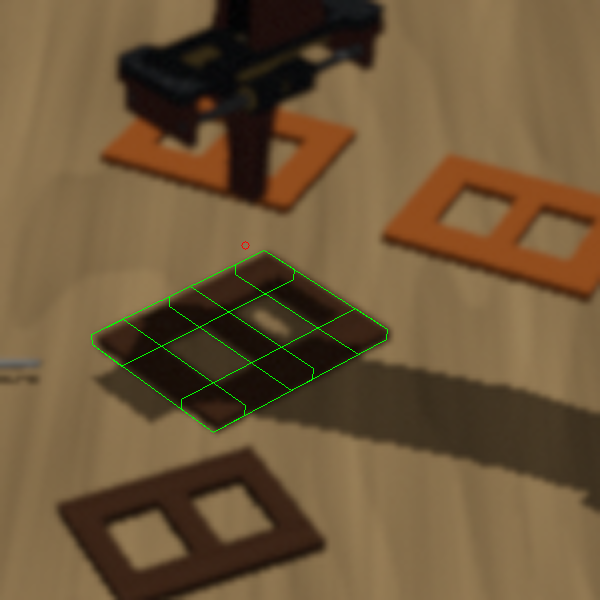

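```bash
python3 -c "
from h import *
o=st();i=camera_info('top');b=cv2.imread('pics/top2.png')
x0,y0=340,190
c=cv2.resize(b[y0:y0+130,x0:x0+130],None,fx=4.5,fy=4.5,interpolation=cv2.INTER_CUBIC)
for k,col in((0,(0,0,255)),(40,(0,255,0)),(80,(255,0,0)),(120,(255,255,0))):
  u=proj(i,o['eef_pos'][None]+[0,0,k])[0];print(k,u)
  d=((u-[x0,y0]+.5)*4.5).astype(int); cv2.circle(c,(int(d[0]),int(d[1])),4,col,2)
cv2.imwrite('pics/c4.png',cv2.convertScaleAbs(c,alpha=1.8))
"
```

```text
t 3.80 tcp [ 479.94 -315.42   83.93] jaw yaw 0.7658 x [ 6.e-04 -8.e-04 -1.e+00] F [-0.13 -0.88 -0.85] T [ 0.032 -0.11   0.013] w 0.36 q [ 0.93  0.5  -0.58  1.8   0.33  0.94  0.97]
0 [407.18094809 268.73962542]
40 [410.3858529  266.09199362]
80 [413.82404349 263.25164006]
120 [417.52195332 260.19672759]
```

View pics/c4.png

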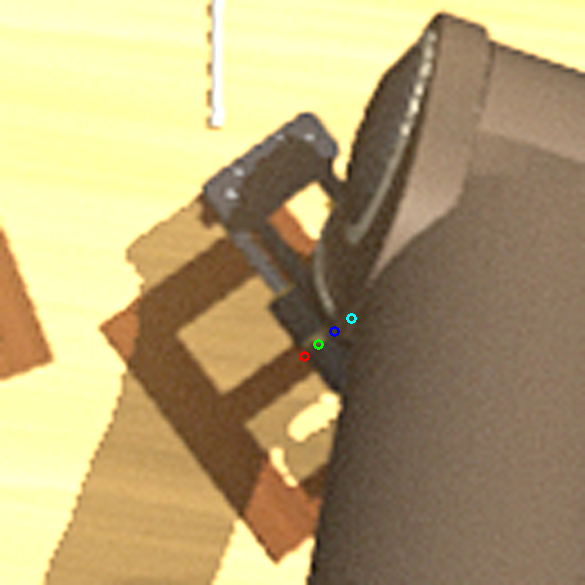

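```bash
python3 -c "
from h import *
o=get_obs();i=camera_info('side')
u=proj(i,np.array([[482.11,-316.14,87.09]]))[0];x0,y0=int(u[0])-60,int(u[1])-60
for k in range(20,60,4): print(k,((proj(i,o['eef_pos'][None]+[0,0,k])[0]-[x0,y0])*4).round(1))
i=camera_info('side');b=camera('side')
cv2.imwrite('pics/c5.png',cv2.convertScaleAbs(cv2.resize(b[y0+20:y0+70,x0+20:x0+100],None,fx=8,fy=8,interpolation=cv2.INTER_CUBIC),alpha=2.2))
print(x0,y0)
"
```

```text
20 [244.2 222.5]
24 [244.4 217.5]
28 [244.5 212.5]
32 [244.7 207.5]
36 [244.9 202.5]
40 [245.1 197.4]
44 [245.3 192.4]
48 [245.5 187.3]
52 [245.7 182.2]
56 [245.9 177.1]
297 112
```

View pics/c5.png

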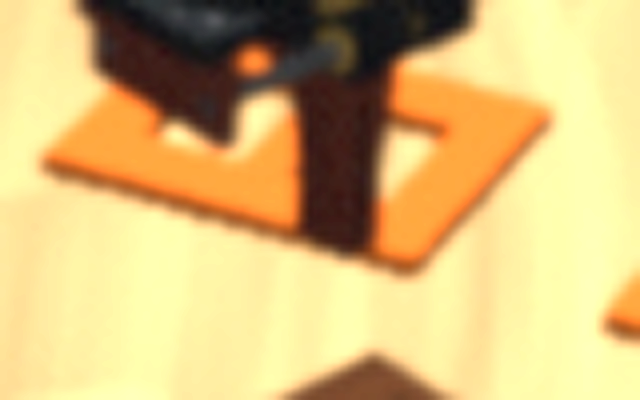

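The fingertips really sit about 37 mm above the reported TCP in both views, so they never reached the panel. I'll reopen, go down to about 20 mm true height and look.

play_rows --commands '[[[-0.14,0,0,0,0,0,0],[-0.14,0,0,-0.02,0,0,0],[-0.14,0,0,-0.02,0,0,0],[-0.14,0,0,-0.02,0,0,0],[-0.14,0,0,-0.02,0,0,0],[-0.14,0,0,-0.02,0,0,0],[-0.14,0,0,0,0,0,0],[-0.14,0,0,0,0,0,0]]]'

```text
t: 4.85
eef_pos: [480.4, -315.2, -16.3]
orientation: [0.277, 0.651, -0.277, 0.651]
contact_force: [0.3, -0.2, 0.2]
gripper_width: 50.3
```

```bash
cat > v.py <<'E'
from h import *
import sys
def view(tag,x0,y0,w,h,name="side",k=4,al=1.8,off=37.5):
    o=st();i=camera_info(name);b=camera(name);cv2.imwrite(f"pics/{name}_{tag}.png",b)
    c=cv2.resize(b[y0:y0+h,x0:x0+w],None,fx=k,fy=k,interpolation=cv2.INTER_CUBIC)
    c=cv2.convertScaleAbs(c,alpha=al)
    u=proj(i,o['eef_pos'][None]+[0,0,off])[0]
    d=((u-[x0,y0]+.5)*k).astype(int);cv2.circle(c,(int(d[0]),int(d[1])),4,(0,0,255),1)
    cv2.imwrite(f"pics/v_{tag}.png",c)
E
python3 -c "
from v import *
view('a',300,120,130,110,k=5)"
```

```text
t 4.85 tcp [ 480.37 -315.15  -16.27] jaw yaw 0.7663 x [ 5.e-04 -0.e+00 -1.e+00] F [ 0.35 -0.23  0.23] T [-0.016 -0.061 -0.009] w 50.27 q [ 0.87  0.63 -0.51  1.87  0.44  0.76  0.89]
```

View pics/v_a.png

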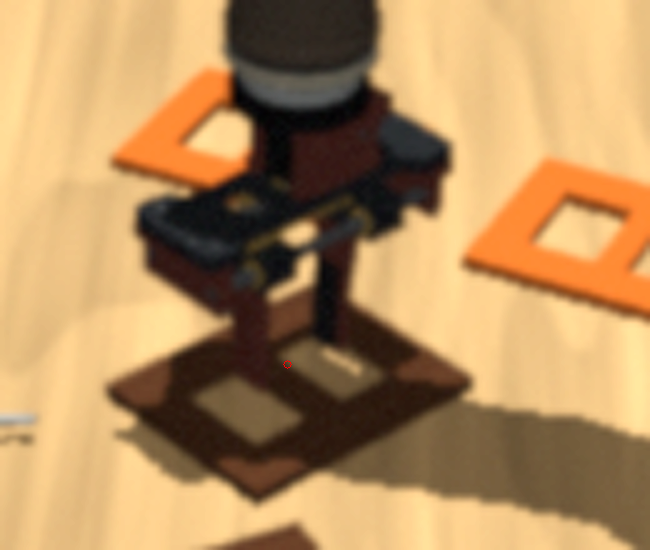

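Fingers are well centred on the bar above the windows. Going down slowly and watching force.

play_rows --commands '[[[-0.14,0,0,-0.005,0,0,0],[-0.14,0,0,-0.005,0,0,0],[-0.14,0,0,-0.003,0,0,0],[-0.14,0,0,0,0,0,0]]]'

```text
t: 5.4
eef_pos: [479.7, -315.1, -29.9]
orientation: [0.277, 0.651, -0.277, 0.65]
contact_force: [-0.3, 0.2, -0.2]
gripper_width: 50.0
```

play_rows --commands '[[[-0.14,0,0,-0.002,0,0,0],[-0.14,0,0,-0.002,0,0,0],[-0.14,0,0,0,0,0,0]]]'

```text
t: 5.78
eef_pos: [479.8, -315.1, -33.7]
orientation: [0.277, 0.651, -0.277, 0.651]
contact_force: [-0.4, -0.2, 0.8]
gripper_width: 50.7
```

```bash
python3 -c "
from v import *
view('b',300,120,130,110,k=5)"
```

```text
t 5.78 tcp [ 479.82 -315.14  -33.72] jaw yaw 0.7661 x [-2.e-04  2.e-04 -1.e+00] F [-0.43 -0.19  0.79] T [ 0.049 -0.172  0.017] w 50.71 q [ 0.86  0.66 -0.5   1.87  0.45  0.73  0.87]
```

View pics/v_b.png

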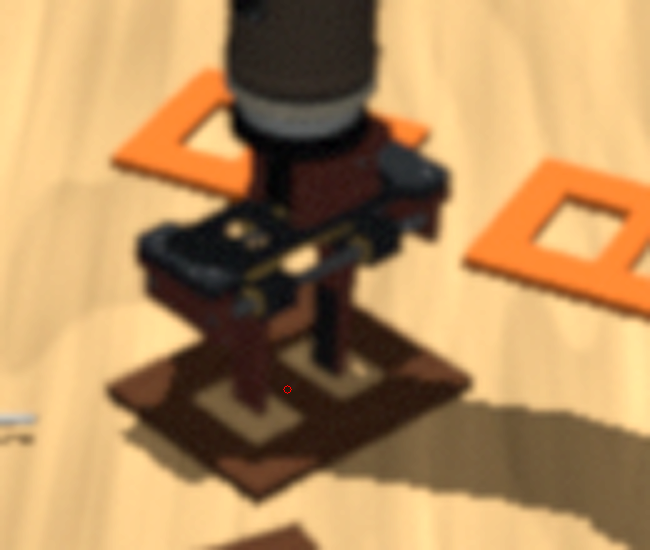

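play_rows --commands '[[[-0.14,0,0,-0.002,0,0,0],[-0.14,0,0,0,0,0,0]]]'

```text
t: 6.08
eef_pos: [479.8, -315.2, -35.7]
orientation: [0.277, 0.651, -0.277, 0.651]
contact_force: [0.9, -0.8, -0.9]
gripper_width: 50.2
```

play_rows --commands '[[[-0.14,0,0,-0.001,0,0,0],[-0.14,0,0,0,0,0,0]]]'

```text
t: 6.32
eef_pos: [479.9, -315.1, -36.6]
orientation: [0.277, 0.651, -0.277, 0.651]
contact_force: [0.5, -0.5, 0.1]
gripper_width: 50.1
```

play_rows --commands '[[[-0.14,0,0,-0.001,0,0,0],[-0.14,0,0,0,0,0,0]]]'

```text
t: 6.58
eef_pos: [480.0, -315.2, -36.8]
orientation: [0.277, 0.651, -0.277, 0.651]
contact_force: [-2.2, 1.4, 7.0]
gripper_width: 50.3
```

Table contact came at reported z ≈ −36.7, so true tip height = reported + 36.7 mm. I'll raise 2 mm and grip.

play_rows --commands '[[[-0.14,0,0,0.002,0,0,0],[1,0,0,0,0,0,0],[1,0,0,0,0,0,0],[1,0,0,0,0,0,0],[1,0,0,0,0,0,0],[1,0,0,0,0,0,0],[1,0,0,0,0,0,0]]]' --force 20

```text
t: 7.45
eef_pos: [479.8, -315.1, -35.7]
orientation: [0.277, 0.651, -0.277, 0.651]
contact_force: [-0.5, 0.8, -0.9]
gripper_width: 19.7
```

play_rows --commands '[[[1,0,0,0.01,0,0,0],[1,0,0,0.03,0,0,0],[1,0,0,0.04,0,0,0],[1,0,0,0,0,0,0]]]'

```text
t: 7.95
eef_pos: [482.2, -316.3, 48.0]
orientation: [0.277, 0.649, -0.277, 0.653]
contact_force: [0.8, -0.8, -1.6]
gripper_width: 19.6
```

play_rows --commands '[[[1,0,0.02,0,0,0,-0.075],[1,0,0.035,0,0,0,-0.075],[1,0,0.05,0,0,0,-0.075],[1,0,0.05,0,0,0,-0.075],[1,0,0.05,0,0,0,-0.075],[1,0.004,0.05,0,0,0,-0.075],[1,0,0.05,0,0,0,-0.075],[1,0,0.05,0,0,0,-0.075],[1,0,0.05,0,0,0,-0.075],[1,0,0.05,0,0,0,-0.0745]]]'

```text
t: 9.2
eef_pos: [483.4, 141.1, 44.1]
orientation: [0.496, 0.503, -0.497, 0.503]
contact_force: [1.3, -0.6, -0.6]
gripper_width: 20.0
```

play_rows --commands '[[[1,0,0.05,0,0,0,0],[1,0,0.045,0,0,0,0],[1,0,0.035,0,0,0,0],[1,0,0,0,0,0,0],[1,0,0,0,0,0,0]]]'

```text
t: 9.82
eef_pos: [483.6, 268.7, 43.9]
orientation: [0.495, 0.504, -0.496, 0.504]
contact_force: [-0.3, 0.1, -0.7]
gripper_width: 19.8
```

```bash
python3 -c "
from v import *
view('c',240,260,220,170,k=3)
view('d',120,170,200,140,name='top',k=3,al=1.3)
c=np.vstack([cv2.imread('pics/v_c.png')[:,:600],cv2.imread('pics/v_d.png')]);cv2.imwrite('pics/v_cd.png',cv2.resize(c,None,fx=.62,fy=.62))"
```

```text
t 9.82 tcp [483.57 268.71  43.87] jaw yaw 0.0164 x [-9.0e-04 -1.3e-03 -1.0e+00] F [-0.28  0.14 -0.69] T [-0.065 -0.09  -0.077] w 19.77 q [-0.23  0.51 -0.48  1.88  0.31  0.83 -0.86]
t 9.88 tcp [483.82 268.2   43.97] jaw yaw 0.0154 x [-7.0e-04 -1.4e-03 -1.0e+00] F [-0.2  -0.6  -0.53] T [-0.064 -0.099 -0.028] w 19.79 q [-0.22  0.5  -0.48  1.88  0.31  0.83 -0.86]
```

View pics/v_cd.png

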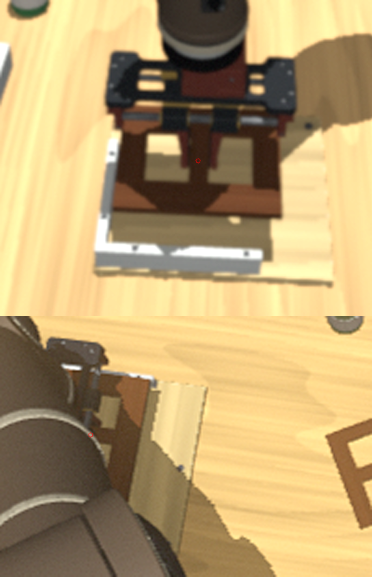

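The large panel is held level and square, short of both fences. Lowering towards the pallet.

play_rows --commands '[[[1,0,0,-0.02,0,0,0],[1,0,0,-0.02,0,0,0],[1,0,0,-0.015,0,0,0],[1,0,0,-0.008,0,0,0],[1,0,0,0,0,0,0],[1,0,0,0,0,0,0]]]'

```text
t: 10.68
eef_pos: [484.3, 270.1, -18.0]
orientation: [0.496, 0.504, -0.496, 0.504]
contact_force: [-0.2, 0.3, -0.6]
gripper_width: 19.7
```

```bash
python3 -c "
from v import *
view('e',270,290,180,130,k=4)"
```

```text
t 10.68 tcp [484.29 270.09 -18.02] jaw yaw 0.0165 x [ 7.e-04  5.e-04 -1.e+00] F [-0.16  0.27 -0.61] T [-0.038 -0.078 -0.051] w 19.71 q [-0.26  0.59 -0.44  1.92  0.38  0.71 -0.91]
```

View pics/v_e.png

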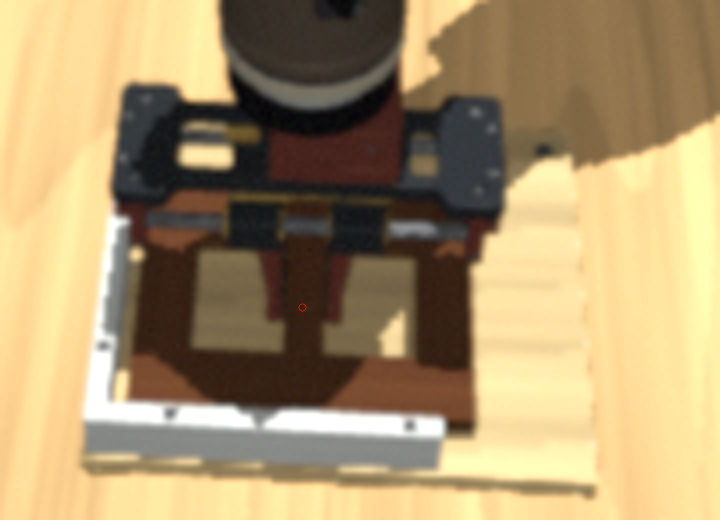

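play_rows --commands '[[[1,0,0,-0.004,0,0,0],[1,0,0,0,0,0,0]]]'

```text
t: 10.98
eef_pos: [483.9, 269.7, -22.7]
orientation: [0.496, 0.504, -0.496, 0.504]
contact_force: [0.1, -0.6, -1.2]
gripper_width: 19.9
```

play_rows --commands '[[[1,0,0,-0.001,0,0,0],[1,0,0,0,0,0,0]]]'

```text
t: 11.22
eef_pos: [483.9, 269.8, -23.6]
orientation: [0.496, 0.504, -0.496, 0.504]
contact_force: [-1.9, 0.3, -0.4]
gripper_width: 19.7
```

play_rows --commands '[[[1,0,0,-0.0008,0,0,0],[1,0,0,0,0,0,0]]]'

```text
t: 11.48
eef_pos: [484.0, 269.8, -23.7]
orientation: [0.496, 0.504, -0.496, 0.504]
contact_force: [-2.2, -0.5, 5.9]
gripper_width: 19.9
```

play_rows --commands '[[[1,0,0,0.0005,0,0,0],[1,0.002,0,0,0,0,0],[1,0.002,0,0,0,0,0],[1,0,0,0,0,0,0]]]' --force 10

```text
t: 11.98
eef_pos: [487.9, 270.1, -23.7]
orientation: [0.496, 0.504, -0.496, 0.504]
contact_force: [-2.9, 1.3, 4.7]
gripper_width: 19.9
```

play_rows --commands '[[[1,0.001,0,0,0,0,0],[1,0,0,0,0,0,0]]]'

```text
t: 12.22
eef_pos: [488.6, 270.1, -23.7]
orientation: [0.496, 0.504, -0.496, 0.504]
contact_force: [-4.8, 0.5, 5.7]
gripper_width: 20.2
```

play_rows --commands '[[[1,0.001,0,0,0,0,0],[1,0,0,0,0,0,0]]]'

```text
t: 12.48
eef_pos: [489.6, 270.1, -23.7]
orientation: [0.496, 0.504, -0.496, 0.504]
contact_force: [-4.3, -0.5, 6.3]
gripper_width: 19.8
```

play_rows --commands '[[[1,0.001,0,0,0,0,0],[1,0,0,0,0,0,0]]]'

```text
t: 12.72
eef_pos: [490.6, 270.1, -23.7]
orientation: [0.496, 0.504, -0.496, 0.504]
contact_force: [-3.2, 1.2, 5.7]
gripper_width: 19.9
```

play_rows --commands '[[[1,0.0005,0,0.0004,0,0,0],[1,0,0,0,0,0,0]]]'

```text
t: 12.98
eef_pos: [491.2, 270.0, -23.7]
orientation: [0.496, 0.504, -0.496, 0.504]
contact_force: [-2.3, 1.5, 0.6]
gripper_width: 19.9
```

play_rows --commands '[[[1,0.0005,0,0,0,0,0],[1,0,0,0,0,0,0]]]'

```text
t: 13.22
eef_pos: [491.1, 270.0, -23.7]
orientation: [0.495, 0.504, -0.496, 0.504]
contact_force: [-4.9, 1.8, 1.3]
gripper_width: 20.0
```

play_rows --commands '[[[1,0.0005,0,0,0,0,0],[1,0,0,0,0,0,0]]]'

```text
t: 13.48
eef_pos: [491.1, 270.0, -23.7]
orientation: [0.495, 0.505, -0.496, 0.504]
contact_force: [-5.7, 1.2, 2.6]
gripper_width: 19.8
```

play_rows --commands '[[[1,0.0005,0,0,0,0,0],[1,0,0,0,0,0,0]]]'

```text
t: 13.72
eef_pos: [491.1, 270.0, -23.7]
orientation: [0.495, 0.505, -0.496, 0.504]
contact_force: [-7.9, 0.7, 4.5]
gripper_width: 19.9
```

The short fence is reached at x = 491.1. I'll ease off and slide towards the long fence.

play_rows --commands '[[[1,-0.001,0.0015,0,0,0,0],[1,0,0.002,0,0,0,0],[1,0,0.001,0,0,0,0],[1,0,0,0,0,0,0]]]'

```text
t: 14.22
eef_pos: [491.1, 270.2, -23.8]
orientation: [0.494, 0.503, -0.498, 0.505]
contact_force: [-6.7, -9.3, 8.9]
gripper_width: 20.0
```

play_rows --commands '[[[1,0,0.001,0,0,0,0],[1,0,0,0,0,0,0]]]'

```text
t: 14.48
eef_pos: [491.1, 270.3, -23.8]
orientation: [0.494, 0.502, -0.499, 0.505]
contact_force: [-6.7, -10.0, 9.3]
gripper_width: 20.0
```

play_rows --commands '[[[1,0,0.001,0,0,0,0],[1,0,0,0,0,0,0]]]'

```text
t: 14.72
eef_pos: [491.1, 270.8, -23.9]
orientation: [0.494, 0.502, -0.499, 0.505]
contact_force: [-6.1, -10.6, 10.1]
gripper_width: 20.2
```

play_rows --commands '[[[1,0,0.001,0,0,0,0],[1,0,0,0,0,0,0]]]'

```text
t: 14.98
eef_pos: [491.0, 271.9, -23.9]
orientation: [0.494, 0.502, -0.499, 0.505]
contact_force: [-6.1, -10.5, 10.9]
gripper_width: 20.0
```

play_rows --commands '[[[1,0,0.0005,0,0,0,0],[1,0,0,0,0,0,0]]]'

```text
t: 15.22
eef_pos: [491.0, 272.3, -23.9]
orientation: [0.494, 0.502, -0.499, 0.505]
contact_force: [-5.9, -11.7, 10.3]
gripper_width: 19.7
```

play_rows --commands '[[[1,-0.001,-0.003,0.0008,0,0,0],[1,0,0,0,0,0,0]]]'

```text
t: 15.48
eef_pos: [491.1, 274.1, -22.9]
orientation: [0.496, 0.504, -0.496, 0.504]
contact_force: [-1.8, -1.2, -1.3]
gripper_width: 20.1
```

```bash
python3 -c "
from v import *
view('f',270,290,180,130,k=4)
i=camera_info('side');o=get_obs()
c=cv2.imread('pics/v_f.png')
for bx in FENCE:
  q=((proj(i,place(bx,[572.9,344.4,.0165]))-[270,290]+.5)*4).astype(np.int32); cv2.polylines(c,[cv2.convexHull(q)],True,(0,255,0),1)
for bx in large(12.):
  q=((proj(i,place(bx,[491.,270.3,.0165]))-[270,290]+.5)*4).astype(np.int32); cv2.polylines(c,[cv2.convexHull(q)],True,(255,255,0),1)
cv2.imwrite('pics/v_f2.png',c)"
```

```text
t 15.47 tcp [491.07 274.13 -22.85] jaw yaw 0.0160 x [-1.e-04 -6.e-04 -1.e+00] F [-1.77 -1.23 -1.3 ] T [-0.233  0.15   0.018] w 20.10 q [-0.27  0.61 -0.44  1.9   0.38  0.71 -0.91]
```

View pics/v_f2.png

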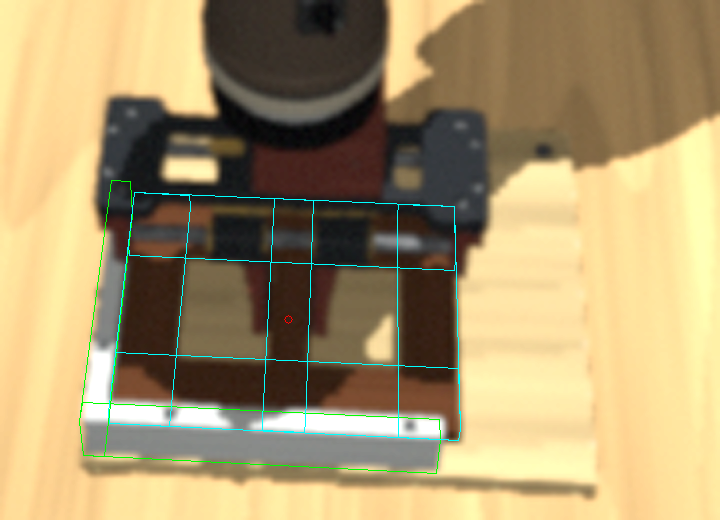

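Freed of downforce it slid on to y = 274.1; it had only been sticking by friction. Continuing towards the long fence lightly unloaded.

play_rows --commands '[[[1,0,0.0015,-0.0004,0,0,0],[1,0,0,0,0,0,0]]]'

```text
t: 15.78
eef_pos: [491.1, 276.9, -23.1]
orientation: [0.496, 0.504, -0.496, 0.504]
contact_force: [-1.5, -0.3, -1.2]
gripper_width: 19.8
```

play_rows --commands '[[[1,0,0.001,0,0,0,0],[1,0,0,0,0,0,0]]]'

```text
t: 16.02
eef_pos: [491.1, 277.7, -23.0]
orientation: [0.496, 0.504, -0.496, 0.504]
contact_force: [-1.1, -0.3, -1.4]
gripper_width: 19.7
```

play_rows --commands '[[[1,0,0.001,0,0,0,0],[1,0,0,0,0,0,0]]]'

```text
t: 16.27
eef_pos: [491.1, 278.5, -23.0]
orientation: [0.496, 0.504, -0.496, 0.504]
contact_force: [-1.4, -0.4, -1.7]
gripper_width: 19.7
```

play_rows --commands '[[[1,0,0.0005,0,0,0,0],[1,0,0,0,0,0,0]]]'

```text
t: 16.52
eef_pos: [491.1, 278.6, -23.0]
orientation: [0.496, 0.504, -0.496, 0.504]
contact_force: [-0.6, -1.0, -0.6]
gripper_width: 20.1
```

play_rows --commands '[[[1,0,0.0005,0,0,0,0],[1,0,0,0,0,0,0]]]'

```text
t: 16.77
eef_pos: [491.0, 278.6, -23.1]
orientation: [0.496, 0.504, -0.496, 0.504]
contact_force: [-0.7, -2.9, 1.3]
gripper_width: 19.9
```

play_rows --commands '[[[1,0,0.0005,0,0,0,0],[1,0.0005,0.0005,-0.0003,0,0,0],[1,0,0,0,0,0,0]]]'

```text
t: 17.15
eef_pos: [491.0, 278.6, -23.3]
orientation: [0.495, 0.504, -0.497, 0.504]
contact_force: [-3.1, -7.1, 5.7]
gripper_width: 19.8
```

play_rows --commands '[[[1,0.0005,0,-0.0005,0,0,0],[1,0,0,0,0,0,0]]]'

```text
t: 17.4
eef_pos: [491.0, 278.6, -23.6]
orientation: [0.495, 0.504, -0.497, 0.504]
contact_force: [-4.0, -7.2, 9.9]
gripper_width: 19.9
```

```bash
python3 -c "
from h import *
st()"
```

```text
t 17.40 tcp [491.01 278.59 -23.61] jaw yaw 0.0159 x [-0.0017 -0.003  -1.    ] F [-4.01 -7.22  9.85] T [-1.848  1.077 -0.009] w 19.93 q [-0.28  0.62 -0.43  1.89  0.38  0.72 -0.92]
```

play_rows --commands '[[[-0.14,0,0,0,0,0,0],[-0.14,-0.0005,-0.0005,0.001,0,0,0],[-0.14,0,0,0,0,0,0],[-0.14,0,0,0.02,0,0,0],[-0.14,0,0,0.04,0,0,0],[-0.14,0,-0.03,0.05,0,0,0],[-0.14,0,-0.06,0,0,0,0],[-0.14,0,-0.06,0,0,0,0],[-0.14,0,-0.06,0,0,0,0],[-0.14,0,-0.06,0,0,0,0]]]'

```text
t: 18.65
eef_pos: [491.8, 8.2, 88.7]
orientation: [0.496, 0.504, -0.495, 0.505]
contact_force: [0.7, 0.2, 0.7]
gripper_width: 49.8
```

```bash
cat > chk.py <<'E'
from h import *
import sys
def chk(tag):
    I={n:camera_info(n) for n in("top","side")}; im={n:camera(n) for n in I}
    for n in im: cv2.imwrite(f"pics/{n}_{tag}.png",im[n])
    a=cv2.resize(im["top"][185:305,120:240],(400,400),interpolation=cv2.INTER_CUBIC)
    b=cv2.resize(im["side"][305:425,280:430],(400,320),interpolation=cv2.INTER_CUBIC)
    c=np.zeros((400,800,3),np.uint8);c[:,:400]=a;c[:320,400:]=b
    cv2.imwrite(f"pics/chk_{tag}.png",cv2.convertScaleAbs(c,alpha=1.5))
    return I,im
if __name__=="__main__": st();chk(sys.argv[1])
E
python3 chk.py 1
```

```text
t 18.65 tcp [491.82   8.16  88.74] jaw yaw 0.0170 x [ 0.0022  0.     -1.    ] F [0.69 0.24 0.65] T [-0.069 -0.151  0.006] w 49.78 q [ 0.28  0.34 -0.47  2.    0.21  0.85 -0.29]
```

View pics/chk_1.png

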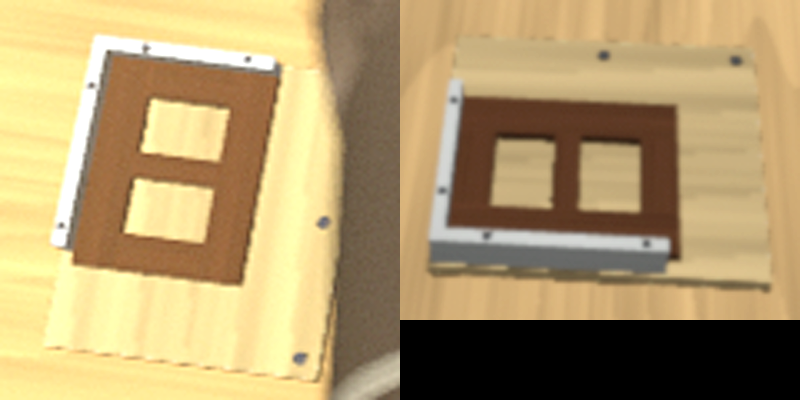

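```bash
cat > rel.py <<'E'
from h import *
def rel(tag,bx,half,ybg):
    I={n:camera_info(n) for n in("top","side")}
    for n in I:
        im=cv2.imread(f"pics/{n}_{tag}.png")
        F0=[573.8,346,.0165] if n=="top" else [571.9,342.8,.0165]
        r=roi_of(I[n],FENCE,F0,6); m=soft_grey(im)[r[1]:r[3],r[0]:r[2]]
        # keep only bright/grey; ignore panel pixels
        F,c=fit([(I[n],m,r)],FENCE,F0)
        p0=place(np.array([[-half[0],-half[1],0]]),F)[0]; p0=[p0[0],p0[1],F[2]]
        r=roi_of(I[n],bx,p0,6)
        d,b=((95,165) if n=="top" else (56,125))
        m=soft_dark(im,*ybg[n])
        occ=render(I[n],FENCE,F,(0,0,640,480)); occ=cv2.dilate(occ,np.ones((5,5)))<.02
        w=occ[r[1]:r[3],r[0]:r[2]]
        M=m[r[1]:r[3],r[0]:r[2]]
        def cost(p): return (w*(render(I[n],bx,p,r)-M)**2).sum()
        p=np.array(p0)
        for dd in(3,.7):
            sim=np.vstack([p]+[p+np.eye(3)[k]*[dd,dd,dd/60][k] for k in range(3)])
            p=minimize(cost,p,method="Nelder-Mead",options=dict(initial_simplex=sim,xatol=1e-3,fatol=1e-4)).x
        dxy=np.array(p[:2])-F[:2];c_,s_=np.cos(F[2]),np.sin(F[2])
        l=np.array([c_*dxy[0]+s_*dxy[1],-s_*dxy[0]+c_*dxy[1]])+half
        print(n,"fence",F.round(3),c.round(3),"panel",p.round(3),"gap xy",(-l).round(2),"dyaw %.4f"%(p[2]-F[2]),cost(p).round(1))
E
python3 -c "
from rel import *
for n in('top','side'):
  im=cv2.imread(f'pics/{n}_1.png');print(im[200:204,200] if 0 else '')
rel('1',large(12.),np.array([82.5,65.]),{'top':(95,165),'side':(56,120)})"
```

```text
top fence [5.75261e+02 3.46909e+02 1.10000e-02] 0.188 panel [4.91599e+02 2.78627e+02 1.40000e-02] gap xy [1.94 2.32] dyaw 0.0022 61.3
side fence [5.71985e+02 3.42573e+02 1.80000e-02] 0.079 panel [4.90395e+02 2.77895e+02 1.50000e-02] gap xy [ 0.24 -1.8 ] dyaw -0.0025 86.0
```

Both views show the large panel flush against both fences and square, with residuals at calibration level. Now the small panel.

play_rows --commands '[[[-0.14,0.005,-0.038,-0.01,0,0,0.122],[-0.14,0.005,-0.04,-0.01,0,0,0.122],[-0.14,0.006,-0.04,-0.01,0,0,0.122],[-0.14,0,0,-0.01,0,0,0.122],[-0.14,0,0,-0.02,0,0,0],[-0.14,0,0,0,0,0,0],[-0.14,0,0,0,0,0,0]]]'

```text
t: 19.62
eef_pos: [508.1, -107.8, 28.3]
orientation: [0.359, 0.609, -0.359, 0.609]
contact_force: [-1.0, -0.1, 0.8]
gripper_width: 50.4
```

```bash
python3 -c "
from v import *
view('g',290,170,110,100,k=5,off=36.7)
i=camera_info('side');c=cv2.imread('pics/v_g.png')
for bx in small():
  q=((proj(i,place(bx,[507.1,-109.3,.5045]))-[290,170]+.5)*5).astype(np.int32); cv2.polylines(c,[cv2.convexHull(q)],True,(0,255,0),1)
cv2.imwrite('pics/v_g2.png',c)"
```

```text
t 19.62 tcp [ 508.13 -107.76   28.26] jaw yaw 0.5050 x [ 1.2e-03 -1.0e-04 -1.0e+00] F [-0.99 -0.07  0.83] T [-0.006 -0.13  -0.047] w 50.39 q [ 0.51  0.48 -0.5   1.98  0.33  0.76  0.32]
```

View pics/v_g2.png

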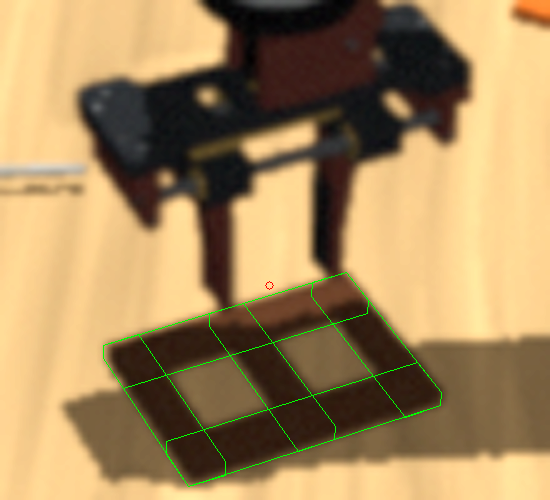

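play_rows --commands '[[[-0.14,-0.001,-0.0015,-0.02,0,0,0],[-0.14,0,0,-0.02,0,0,0],[-0.14,0,0,-0.015,0,0,0],[-0.14,0,0,-0.005,0,0,0],[-0.14,0,0,-0.0015,0,0,0],[-0.14,0,0,0,0,0,0]]]'

```text
t: 20.42
eef_pos: [506.8, -109.7, -33.9]
orientation: [0.359, 0.609, -0.359, 0.609]
contact_force: [0.1, 0.1, -0.3]
gripper_width: 50.0
```

```bash
python3 -c "
from v import *
view('h',290,170,110,100,k=5,off=36.7)"
```

```text
t 20.43 tcp [ 506.83 -109.68  -33.9 ] jaw yaw 0.5046 x [ 7.e-04 -1.e-04 -1.e+00] F [ 0.13  0.07 -0.29] T [-0.001 -0.085 -0.082] w 50.05 q [ 0.46  0.58 -0.44  2.01  0.41  0.63  0.26]
```

View pics/v_h.png

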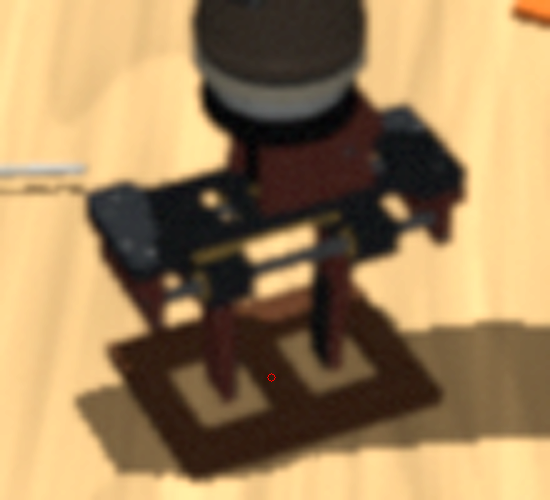

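Fingers are inside both windows. Closing and lifting.

play_rows --commands '[[[-0.14,0,0,-0.001,0,0,0],[1,0,0,0,0,0,0],[1,0,0,0,0,0,0],[1,0,0,0,0,0,0],[1,0,0,0,0,0,0],[1,0,0,0,0,0,0],[1,0,0,0,0,0,0]]]' --force 20

```text
t: 21.35
eef_pos: [506.5, -109.7, -35.3]
orientation: [0.359, 0.609, -0.359, 0.609]
contact_force: [0.4, -0.1, 0.5]
gripper_width: 19.5
```

play_rows --commands '[[[1,0,0,0.01,0,0,0],[1,0,0,0.03,0,0,0],[1,0,0,0.05,0,0,0],[1,0,0,0,0,0,0]]]'

```text
t: 21.85
eef_pos: [509.1, -110.0, 58.5]
orientation: [0.36, 0.607, -0.359, 0.611]
contact_force: [0.4, -0.7, -1.4]
gripper_width: 19.5
```

play_rows --commands '[[[1,0,0.025,0,0,0,-0.061],[1,-0.002,0.045,0,0,0,-0.061],[1,-0.002,0.05,0,0,0,-0.061],[1,-0.002,0.05,0,0,0,-0.061],[1,-0.002,0.05,0,0,0,-0.061],[1,-0.002,0.05,0,0,0,-0.061],[1,0,0.05,0,0,0,-0.061],[1,0,0.045,0,0,0,-0.061],[1,0,0.029,0,0,0,0],[1,0,0,0,0,0,0]]]'

```text
t: 23.1
eef_pos: [495.1, 287.0, 54.1]
orientation: [0.495, 0.506, -0.495, 0.505]
contact_force: [1.0, -0.1, -0.6]
gripper_width: 20.1
```

play_rows --commands '[[[1,0,0,-0.01,0,0,0],[1,0,0,-0.01,0,0,0],[1,0,0,0,0,0,0],[1,0,0,0,0,0,0]]]'

```text
t: 23.6
eef_pos: [496.6, 283.7, 34.6]
orientation: [0.496, 0.504, -0.496, 0.504]
contact_force: [-0.7, -1.1, -1.0]
gripper_width: 19.7
```

```bash
python3 -c "
from v import *
view('i',270,290,180,130,k=4)"
```

```text
t 23.60 tcp [496.59 283.73  34.57] jaw yaw 0.0156 x [-2.e-04 -2.e-04 -1.e+00] F [-0.66 -1.1  -1.02] T [-0.073 -0.072  0.033] w 19.72 q [-0.27  0.54 -0.45  1.85  0.31  0.83 -0.86]
```

View pics/v_i.png

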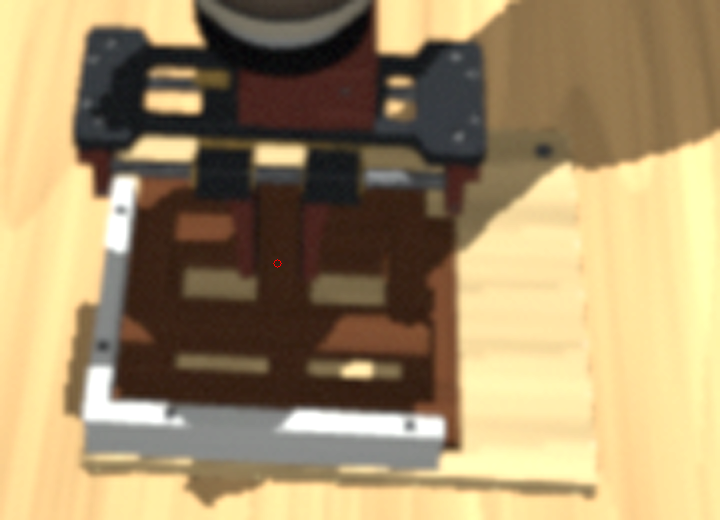

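play_rows --commands '[[[1,0,0,-0.015,0,0,0],[1,0,0,-0.015,0,0,0],[1,0,0,-0.012,0,0,0],[1,0,0,-0.004,0,0,0],[1,0,0,0,0,0,0],[1,0,0,0,0,0,0]]]'

```text
t: 24.4
eef_pos: [496.7, 284.6, -11.0]
orientation: [0.496, 0.504, -0.496, 0.504]
contact_force: [0.2, -0.1, -0.6]
gripper_width: 19.9
```

play_rows --commands '[[[1,0,0,-0.001,0,0,0],[1,0,0,0,0,0,0]]]'

```text
t: 24.65
eef_pos: [496.6, 284.3, -12.1]
orientation: [0.496, 0.504, -0.496, 0.504]
contact_force: [-0.0, 0.4, -0.5]
gripper_width: 19.9
```

play_rows --commands '[[[1,0,0,-0.001,0,0,0],[1,0,0,0,0,0,0]]]'

```text
t: 24.9
eef_pos: [496.4, 284.3, -13.4]
orientation: [0.496, 0.504, -0.496, 0.504]
contact_force: [-0.4, 0.2, -0.9]
gripper_width: 19.7
```

play_rows --commands '[[[1,0.002,0,-0.0003,0,0,0],[1,0.002,0,0,0,0,0],[1,0.001,0,0,0,0,0],[1,0,0,0,0,0,0]]]' --force 10

```text
t: 25.4
eef_pos: [501.5, 284.3, -13.7]
orientation: [0.496, 0.504, -0.496, 0.504]
contact_force: [-0.5, -0.1, -0.2]
gripper_width: 19.8
```

play_rows --commands '[[[1,0.001,0,0,0,0,0],[1,0,0,0,0,0,0]]]'

```text
t: 25.65
eef_pos: [502.5, 284.3, -13.6]
orientation: [0.496, 0.504, -0.496, 0.504]
contact_force: [0.0, 0.2, -0.9]
gripper_width: 20.1
```

play_rows --commands '[[[1,0.0007,0,0,0,0,0],[1,0,0,0,0,0,0]]]'

```text
t: 25.9
eef_pos: [503.2, 284.3, -13.7]
orientation: [0.496, 0.504, -0.496, 0.504]
contact_force: [0.1, -0.2, -1.3]
gripper_width: 19.7
```

play_rows --commands '[[[1,0.0005,0,0,0,0,0],[1,0,0,0,0,0,0]]]'

```text
t: 26.15
eef_pos: [503.4, 284.3, -13.7]
orientation: [0.496, 0.504, -0.496, 0.504]
contact_force: [-1.2, 0.4, 0.4]
gripper_width: 19.8
```

The x stop is at 503.4, against 503.35 predicted from the large panel's stop. Now y.

play_rows --commands '[[[1,-0.0004,0.002,0,0,0,0],[1,0,0.002,0,0,0,0],[1,0,0.001,0,0,0,0],[1,0,0,0,0,0,0]]]'

```text
t: 26.65
eef_pos: [503.2, 289.4, -13.6]
orientation: [0.496, 0.504, -0.496, 0.504]
contact_force: [0.1, 0.5, -0.5]
gripper_width: 20.1
```

play_rows --commands '[[[1,0,0.001,0,0,0,0],[1,0,0,0,0,0,0]]]'

```text
t: 26.9
eef_pos: [503.2, 290.4, -13.6]
orientation: [0.496, 0.504, -0.496, 0.504]
contact_force: [-0.0, -0.2, -1.0]
gripper_width: 19.9
```

play_rows --commands '[[[1,0,0.0007,0,0,0,0],[1,0,0,0,0,0,0]]]'

```text
t: 27.15
eef_pos: [503.2, 290.7, -13.7]
orientation: [0.496, 0.504, -0.496, 0.504]
contact_force: [-0.6, -1.2, -0.8]
gripper_width: 19.8
```

play_rows --commands '[[[1,0,0.0005,0,0,0,0],[1,0,0,0,0,0,0]]]'

```text
t: 27.4
eef_pos: [503.2, 290.8, -13.7]
orientation: [0.496, 0.504, -0.496, 0.504]
contact_force: [0.2, -2.3, 0.1]
gripper_width: 20.1
```

play_rows --commands '[[[1,0,0.0005,0,0,0,0],[1,0,0,0,0,0,0]]]'

```text
t: 27.65
eef_pos: [503.2, 290.8, -13.8]
orientation: [0.495, 0.504, -0.497, 0.504]
contact_force: [-0.6, -5.4, -0.6]
gripper_width: 20.3
```

play_rows --commands '[[[1,0.0005,0,-0.0003,0,0,0],[1,0.0005,0,0,0,0,0],[1,0,0,-0.0004,0,0,0],[1,0,0,0,0,0,0]]]'

```text
t: 28.15
eef_pos: [503.3, 290.7, -14.2]
orientation: [0.495, 0.504, -0.497, 0.504]
contact_force: [-3.3, -7.1, 5.3]
gripper_width: 20.2
```

play_rows --commands '[[[1,0,0,-0.0005,0,0,0],[1,0,0,0,0,0,0]]]'

```text
t: 28.4
eef_pos: [503.3, 290.7, -14.3]
orientation: [0.495, 0.504, -0.497, 0.504]
contact_force: [-4.7, -7.2, 10.7]
gripper_width: 20.1
```

play_rows --commands '[[[-0.14,0,0,0,0,0,0],[-0.14,-0.0005,-0.0005,0.001,0,0,0],[-0.14,0,0,0,0,0,0],[-0.14,0,0,0.02,0,0,0],[-0.14,0,0,0.04,0,0,0],[-0.14,0,-0.03,0.05,0,0,0],[-0.14,0,-0.06,0,0,0,0],[-0.14,0,-0.06,0,0,0,0],[-0.14,0,-0.06,0,0,0,0],[-0.14,0,-0.06,0,0,0,0]]]'

```text
t: 29.65
eef_pos: [504.1, 19.9, 97.8]
orientation: [0.496, 0.504, -0.495, 0.505]
contact_force: [0.2, -0.2, -0.1]
gripper_width: 50.2
```

play_rows --commands '[[[-0.14,0,-0.05,0,0,0,0],[-0.14,0,-0.05,0,0,0,0],[-0.14,0,0,0,0,0,0],[-0.14,0,0,0,0,0,0]]]'

```text
t: 30.15
eef_pos: [504.1, -77.8, 97.1]
orientation: [0.496, 0.504, -0.495, 0.504]
contact_force: [0.3, -0.3, -0.2]
gripper_width: 50.0
```

```bash
python3 chk.py 2; python3 -c "
from rel import *
Y={'top':(95,165),'side':(56,120)}
rel('2',small(21.)+large(12.)[:0],np.array([70,52.5]),Y)
import cv2
a=cv2.imread('pics/top_2.png')[190:290,125:225];b=cv2.imread('pics/side_2.png')[315:405,285:425]
cv2.imwrite('pics/z2.png',np.hstack([cv2.resize(a,(400,400),interpolation=2),cv2.copyMakeBorder(cv2.resize(b,(400,257),interpolation=2),0,143,0,0,0)]))"
```

```text
t 30.15 tcp [504.14 -77.84  97.11] jaw yaw 0.0165 x [ 1.3e-03  4.0e-04 -1.0e+00] F [ 0.28 -0.26 -0.17] T [-0.049 -0.032  0.011] w 49.97 q [ 0.39  0.35 -0.41  1.95  0.18  0.88 -0.09]
top fence [5.75654e+02 3.47041e+02 1.20000e-02] 0.279 panel [4.93440e+02 2.78863e+02 2.00000e-02] gap xy [13.01 14.71] dyaw 0.0081 460.5
side fence [5.72322e+02 3.42472e+02 1.70000e-02] 0.067 panel [4.94461e+02 2.87103e+02 2.20000e-02] gap xy [8.8  1.52] dyaw 0.0044 631.4
```

View pics/z2.png

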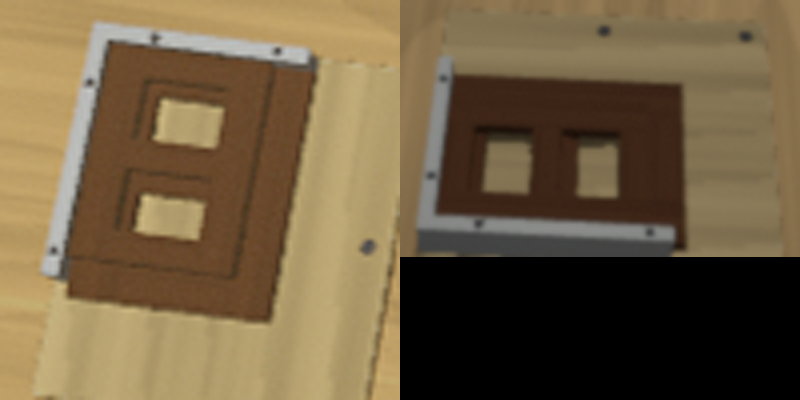

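View pics/side_2.png

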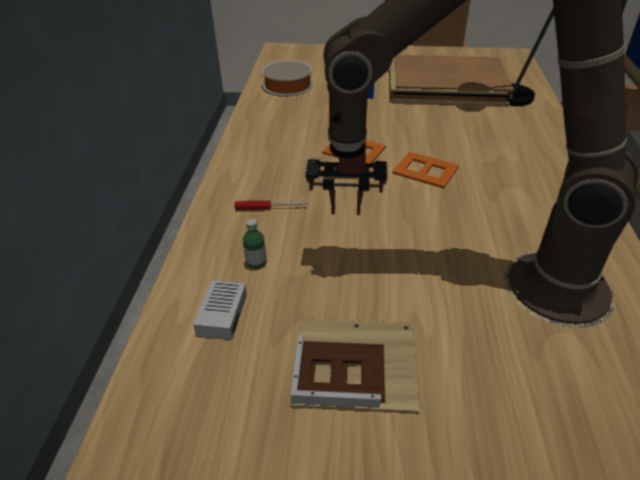

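The silhouette fit can't separate two panels of the same colour, so I'll check by overlaying the expected flush outlines instead.

```bash
python3 -c "
from h import *
out=[]
for n,p,(x0,y0,w,h) in(('top',[491.6,278.63,.0155],(125,190,100,100)),('side',[490.4,277.9,.0155],(285,315,140,95))):
  i=camera_info(n); k=6 if n=='top' else 4.3
  im=cv2.imread(f'pics/{n}_2.png')[y0:y0+h,x0:x0+w]
  c=cv2.convertScaleAbs(cv2.resize(im,None,fx=k,fy=k,interpolation=2),alpha=1.7)
  C=place(np.array([[82.5,65,0.]]),p)[0]
  for L,W,z,col in((165,130,21.,(255,255,0)),(140,105,30.,(0,255,0))):
    q=place(np.array([[0,0,z],[-L,0,z],[-L,-W,z],[0,-W,z]]),[C[0],C[1],p[2]])
    q=((proj(i,q)-[x0,y0]+.5)*k).astype(np.int32);cv2.polylines(c,[q],True,col,1)
  cv2.imwrite(f'pics/ov_{n}.png',c)
"
```

```text
(no output)
```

View pics/ov_top.png

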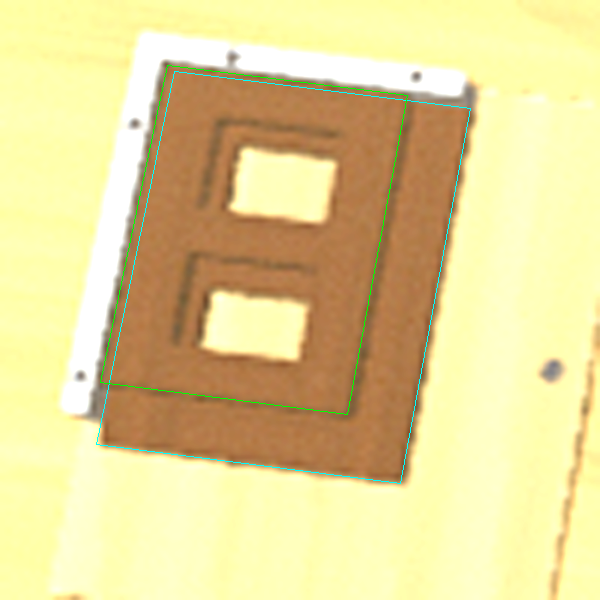

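View pics/ov_side.png

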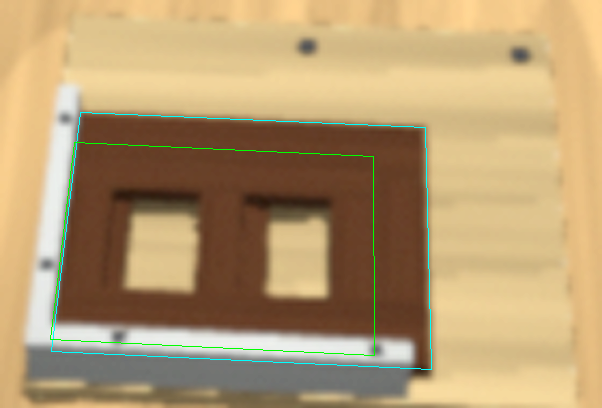

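```bash
cat > rel2.py <<'E'
from h import *
Y={'top':(95,165),'side':(56,120)}
F={'top':[573.8,346,.0155],'side':[571.9,342.8,.0165]}
P={'top':[491.6,278.63,.0155],'side':[490.4,277.9,.0155]}
def outer(n,tag):
    i=camera_info(n);im=cv2.imread(f"pics/{n}_{tag}.png");bx=[box(-82.5,82.5,-65,65,12,21)]
    r=roi_of(i,bx,P[n],6);M=soft_dark(im,*Y[n])[r[1]:r[3],r[0]:r[2]]
    full=(0,0,640,480)
    w=cv2.dilate(render(i,FENCE,F[n],full),np.ones((7,7)))<.02
    w&=render(i,[box(-62,62,-45,45,12,21)],P[n],full)<.02
    # fence shadow side excluded by dilation
    w=w[r[1]:r[3],r[0]:r[2]]
    def cost(p): return (w*(render(i,bx,p,r)-M)**2).sum()
    p=np.array(P[n])
    for d in(3,1,.4):
        sim=np.vstack([p]+[p+np.eye(3)[k]*[d,d,d/60][k] for k in range(3)])
        p=minimize(cost,p,method="Nelder-Mead",options=dict(initial_simplex=sim,xatol=1e-3,fatol=1e-4)).x
    return p,cost(p)
if __name__=="__main__":
    import sys
    for n in("top","side"):
        for t in sys.argv[1:]: p,c=outer(n,t);print(n,t,p.round(4),round(c,2))
E
python3 rel2.py 1 2
```

```text
top 1 [4.923975e+02 2.789818e+02 1.450000e-02] 19.0
top 2 [4.923603e+02 2.790258e+02 1.560000e-02] 18.59
side 1 [4.914736e+02 2.781579e+02 1.770000e-02] 28.02
side 2 [4.913500e+02 2.780422e+02 1.640000e-02] 24.49
```

```bash
python3 -c "
from h import *
from scipy.ndimage import map_coordinates
i=camera_info('top');im=cv2.imread('pics/top_2.png').astype(float)[:,:,2]
p=[492.38,279.0,.0158]
C=place(np.array([[82.5,65,0.]]),p)[0];T=[C[0],C[1],p[2]]
d=np.arange(-6,8.1,1)
def prof(f):
  q=proj(i,place(np.array([f(x) for x in d]),T));return map_coordinates(im,[q[:,1],q[:,0]],order=1)
print(d)
for a,b in((-130,-90),(-88,-50),(-48,-10)):
  print('yedge x',a,b,np.mean([prof(lambda s:[x,-105-s,30.-(9 if s>0 else 0)*0]) for x in np.linspace(a,b,30)],0).round(0))
for a,b in((-98,-70),(-68,-40),(-38,-10)):
  print('xedge y',a,b,np.mean([prof(lambda s:[-140-s,y,30.]) for y in np.linspace(a,b,30)],0).round(0))
"
```

```text
[-6. -5. -4. -3. -2. -1.  0.  1.  2.  3.  4.  5.  6.  7.  8.]
yedge x -130 -90 [102. 103. 103. 103. 100.  95.  88.  83.  82.  85.  91.  99. 104. 106.
 107.]
yedge x -88 -50 [104. 104. 104. 104. 102.  97.  91.  86.  84.  87.  94. 101. 106. 107.
 107.]
yedge x -48 -10 [105. 106. 106. 106. 104.  99.  93.  87.  84.  87.  93. 101. 107. 109.
 109.]
xedge y -98 -70 [105. 105. 105. 105. 104. 101.  97.  93.  93.  97. 101. 103. 103. 102.
 102.]
xedge y -68 -40 [106. 107. 107. 106. 104. 101.  96.  91.  90.  95. 101. 105. 104. 103.
 104.]
xedge y -38 -10 [106. 106. 106. 105. 103. 100.  96.  92.  93.  98. 102. 104. 105. 104.
 104.]
```

The small panel's edges lie on the predicted flush lines to about 1 mm and run parallel along their length. The bystanders are undisturbed. Handing in.

```bash
python3 -c "
from cell import *
print(close_job())"
```

```text
the job is handed in; nothing more can be done
None
```

The larger panel is flat in the pallet corner with the smaller one on top, both against both fences. I handed the job in at about 30 s of the 72 s allowed.

**What went wrong on the way:**
- **First grasp missed:** the real fingertips sit about 37 mm above the reported TCP. I measured this by touching the table lightly (7 N) and corrected for it.
- **Large panel stuck once:** friction held it on the way to the long fence at about 12 N. I eased off the downforce, and it then slid home.

**Last checks:**
- **Pressing:** final pushes on the fences were about 4–5 N towards the short fence and 7 N towards the long one.
- **Large panel:** both cameras put it square to the fences to within about 0.001 rad, and placing the small one did not move it.
- **Small panel:** its stop against the short fence was within 0.1 mm of where the large panel's stop predicted. Its stop against the long fence was 0.6 mm short of prediction, which is within how exactly I knew where along the bar it was gripped. In the top view its edges lie on the flush lines to about 1 mm, evenly along their length.
- **Bystanders:** the glue bottle, screwdriver, power supply and orange look-alikes are where they were, judged by eye in the last side picture.

**Checks that disagreed:**
- **Fence outline fits:** after I placed the large panel, these gave gaps between −1.8 and 2.3 mm that differed between the two cameras. I put this down to calibration and trusted the contact stops.
- **Silhouette fit of the small panel:** it could not tell the two same-coloured panels apart, so I replaced it with the edge check.

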